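Test two emergency-stop buttons and reject the one that does not latch

TASK

On the joinery bench are two identical stop stations, each a small grey box with a single mushroom button: press each button fully down and let go, to see whether it stays down. One of them springs back up: set that station upright on the floor of the wooden tray, and leave the good one standing where it is with its button down. Leave the longer starter box with two flat buttons alone.

Things in the scene. Friction and masses are not known exactly. Their poses are not given: they have to be found in the camera images.
- station_a_center (a point): Centre (half-way up, 21 mm above its underside) of one of two identical loose stop stations: grey box 80 mm long (x), 50 wide (y), 42 high, 0.3 kg, a black mushroom button 36 mm across in the middle of its top, straight above this point: its top is 47 mm above this point when up, 35 mm when pressed home. A 14 mm cable stub sticks out of the +x end. z is up. Either may be the faulty one.
- station_a_button (a joint): How far station a's button is pressed (m): 0 up (at the start), 0.012 pressed home against its stop. Takes up to 6 N. A sound station's button stays down where it was pushed to; a faulty one's is returned to 0 by a spring when let go. Only a press tells which.
- station_b_center (a point): Centre (half-way up, 21 mm above its underside) of one of two identical loose stop stations: grey box 80 mm long (x), 50 wide (y), 42 high, 0.3 kg, a black mushroom button 36 mm across in the middle of its top, straight above this point: its top is 47 mm above this point when up, 35 mm when pressed home. A 14 mm cable stub sticks out of the +x end. z is up. Either may be the faulty one.
- station_b_button (a joint): How far station b's button is pressed (m): 0 up (at the start), 0.012 pressed home against its stop. Takes up to 6 N. A sound station's button stays down where it was pushed to; a faulty one's is returned to 0 by a spring when let go. Only a press tells which.
- tray_in (a point): Centre of the inner floor of the open wooden tray for rejects, fixed to the bench. Inside 190 mm (its x) by 150 mm (its y); floor 8 mm above the bench, walls 8 mm thick rising 28 mm above the floor (36 mm above the bench). z is up.
- starter_center (a point): Centre, half-way up (22.5 mm above the bench), of a bystander: a grey starter box 110 mm long (its x), 60 mm wide (its y), 51 mm high with two flat black buttons on top. To be left alone.
Things that resemble listed ones, but are neither listed nor needed, are in the scene too. Leave any yellow look-alike of the part that bears station_b_center alone.

How it is judged:
By the outcome, as a careful person would: the job done as asked, in the order asked, and still so for the second after the job is handed in, with the robot touching nothing.
It also fails if it takes over 51 s, if anything falls off the work surface, if the arm or the gripper's body presses on something with over 40 N, if the wrist force passes 120 N, or if a joint passes its speed limit or range.

ROBOT

A 7-joint arm with a two-finger parallel gripper is mounted at the origin on the work surface. World frame = base frame: x ahead of the robot, y to its left, z up, the work surface at z = 0. Lengths are in m, angles in rad, forces in N, time in s.
With the tool pointing down it reaches from about 0.4 to 0.85 m from the base axis. Payload 4.4 kg.
Tool frame: the origin (TCP) lies midway between the tips of the shut fingers; the grasp point (between the pads) lies bot.grip_depth behind it (bot.grip_depth is the distance from the TCP to the grasp point, in m); z points along the fingers, y is the direction in which the jaws open and shut (so a half turn about z gives the same grasp; the last joint's range is limited). The gripper opens to 94 mm and grips with 3 to 60 N. Pads are 16 mm wide; open, the fingers measure 119 mm over their backs; the gripper's body (75 mm by 177 mm) begins 78 mm behind the grasp point.
Start: joints at [1.268, 0.628, 0.038, 1.517, -0.027, 0.996, -0.02], TCP at [0.153, -0.632, 0.205] pointing down, gripper open.
Joint ranges: [-3.06, 3.06], [-0.37, 2.12], [-1.25, 1.32], [0.18, 2.47], [-1.1, 4.24], [0.23, 1.98], [-2.94, 2.94]. Speed limits (rad/s): [2.57, 2.57, 3.14, 3.14, 3.14, 3.14, 3.14].

INTERFACE

Orientations are given as a 3x3 rotation matrix whose columns are the frame's x, y, z axes.
In Python, from station import bot, vision gives the robot as it stands. The module is installed in compiled form; this text tells all that it offers.
- The arm moves only by the tool arm_command, never from a script. Its argument "rows" is a list of rows, each a list of 3 entries, a list of its own where there are three numbers: the opening, from 0 (shut) to 1 (fully open), then the shift along the tool's x, y, z in cm, then the turn, a rotation vector about the tool's x, y, z in degrees. A call has 1 to 20 rows; each row is the pose to reach, as a shift and turn from the pose commanded when the call began, along the tool's axes at that moment; what a row does not reach only later rows make up. A row lasts 1/10 s, in which the tool goes at most 50 mm and 8.59 degrees, less where a joint would pass 70% of its speed; a pose out of reach is approached as far as the arm can. A call with a gripper value outside its range is refused whole. The fingers move at their own pace and stop on an object; "grip_force" is the grip in N (left out, the last holds). Time passes only in rows, so rows that repeat a pose let the fingers close. It gives the time, the measured TCP pose, the force and the opening at its end, in the units of the state.
- bot.read_state(): the state, without advancing time (a new reading comes with each control period).
- vision.grab_frame(name): name is "scene" or "top" or "wrist"; returns a dict with "color" (384x512x3 uint8, blue, green, red), "vertical_fov" (degrees; the focal length in pixels is half the picture's height over the tangent of half this angle, whatever the lens; pixels are square), "cx", "cy" (the principal point, pixels), "distortion" ([k1, k2, p1, p2, k3] as OpenCV has them; the pictures are not rectified), "world_from_camera" (4x4, takes a point from camera to world coordinates). Camera axes: x right, y down, z forward; pixel columns grow to the right and rows downward; lengths in m; the calibration is good to about 2 mm. A picture is of the moment at which its call begins. There is no depth.
- bot.job_done(): hands the job in, once; it reports no verdict.
Trained networks look in a picture, given as the dict that the camera call returned (one of the last four; its "shot" number tells which), for a name from the list of things; names that differ only in an ending like _2 or _b are one class to them, and where a whole thing is asked for, a point or a joint stands for the part that bears it (a point fixed in the world has none). Each returns a list of dicts, best first, with "conf" (0 to 1); they miss things now and then, are a little off and sometimes report something else, mostly with a low value. They report only what shows in the picture. A call takes as long as a camera call. They do not tell look-alikes from the thing itself.
- vision.spot_in(query, picture): "location" ([column, row] in pixels, amid what is visible of it).
- vision.spot_point(query, picture): "location" ([column, row] in pixels: a listed point, or the origin of a listed thing).
The state is a dict: "time": time; "q": joint angles; "joint_velocities": joint speeds; "effort": joint torques, N m; "ee_pos": TCP position; "ee_rot": TCP orientation; "wrist_force": force on the tool from outside, world axes, zero at the start; "ft_torque": the same for the moment, N m; "opening": opening from 0.0 (shut) to 1.0 (fully open).
Only numpy, scipy, OpenCV 4.12 (cv2) and the standard library are available. Lean on these libraries where they do the work, as an engineer would, in place of code of your own. Each camera call takes 0.05 s, during which the arm holds its last target.

## Working session

There is one attempt and no reset: what is moved stays moved. The work goes in short steps, Python scripts to look and compute and a tool call to move; the robot and the scene stay as the last step left them, time stands still between calls to the robot, and variables do not carry over. Pictures are saved under pics/ and viewed, and the job is handed in when it is done.

Besides the shell and the picture viewer there is one more tool, called after "Emit:" by a JSON object that holds its "name" and its "arguments", one argument or row to a line. arm_command: Moves the arm, as the interface text tells. Its arguments: {"type":"object","properties":{"rows":{"type":"array","items":{"type":"array"}},"grip_force":{"type":"number"}},"required":["rows"]}

```bash
mkdir -p pics
cat > h.py <<'E'
import numpy as np, cv2
from station import bot, vision
def K(p):
    h=p["color"].shape[0]; f=h/2/np.tan(np.radians(p["vertical_fov"])/2)
    return np.array([[f,0,p["cx"]],[0,f,p["cy"]],[0,0,1]])
def ray(p,uv):
    n=cv2.undistortPoints(np.array([[uv]],float),K(p),np.array(p["distortion"],float))[0,0]
    T=np.array(p["world_from_camera"]); d=T[:3,:3]@np.array([n[0],n[1],1]); return T[:3,3],d/np.linalg.norm(d)
def atz(p,uv,z):
    o,d=ray(p,uv); return o+d*(z-o[2])/d[2]
def tri(rs):
    A=np.zeros((3,3));b=np.zeros(3)
    for o,d in rs:
        M=np.eye(3)-np.outer(d,d);A+=M;b+=M@o
    x=np.linalg.solve(A,b); return x,[np.linalg.norm((np.eye(3)-np.outer(d,d))@(x-o)) for o,d in rs]
def proj(p,X):
    T=np.linalg.inv(np.array(p["world_from_camera"])); 
    r,_=cv2.projectPoints(np.array(X,float).reshape(-1,1,3),cv2.Rodrigues(T[:3,:3])[0],T[:3,3],K(p),np.array(p["distortion"],float)); return r[:,0]
def save(p,n,s=1.5): cv2.imwrite("pics/"+n,cv2.resize(p["color"],None,fx=s,fy=s,interpolation=cv2.INTER_CUBIC))
E
python3 - <<'E'
from h import *
s=bot.read_state(); print(s["time"],s["ee_pos"],s["ee_rot"],s["wrist_force"],bot.grip_depth)
for n in ["scene","top","wrist"]:
    p=vision.grab_frame(n); save(p,n+"0.png"); print(n,np.round(p["world_from_camera"],3).tolist())
    for q in ["station_a_center","tray_in","starter_center"]:
        for d in vision.spot_point(q,p): print(q,np.round(d["location"],1),round(d["conf"],2),atz(p,d["location"],.021)[:2].round(3))
E
```

```text
0.0 [ 0.15236317 -0.63123032  0.20458003] [[ 9.72092653e-01  2.34596832e-01 -4.47014691e-04]
 [ 2.34597257e-01 -9.72091074e-01  1.75258330e-03]
 [-2.33884998e-05 -1.80854177e-03 -9.99998364e-01]] [ 0.21552752 -0.74982346  0.48743844] 0.0188
scene [[-0.839, 0.424, -0.341, 0.811], [0.544, 0.664, -0.513, 0.494], [0.009, -0.616, -0.788, 0.832], [0.0, 0.0, 0.0, 1.0]]
station_a_center [231.1 190.8] 0.71 [ 0.504 -0.092]
tray_in [314.9 342.2] 0.95 [0.559 0.306]
starter_center [281.7 238.4] 0.81 [0.48 0.08]
top [[-0.027, -0.996, 0.084, 0.427], [-0.999, 0.029, 0.019, 0.008], [-0.021, -0.083, -0.996, 0.872], [0.0, 0.0, 0.0, 1.0]]
station_a_center [303.2 188.2] 0.78 [ 0.499 -0.102]
tray_in [139.4 164.3] 0.82 [0.57  0.299]
starter_center [228.1 195.9] 0.8 [0.485 0.082]
wrist [[0.235, -0.945, -0.228, 0.219], [-0.972, -0.229, -0.056, -0.615], [0.0, 0.235, -0.972, 0.385], [0.0, 0.0, 0.0, 1.0]]
```

View pics/scene0.png

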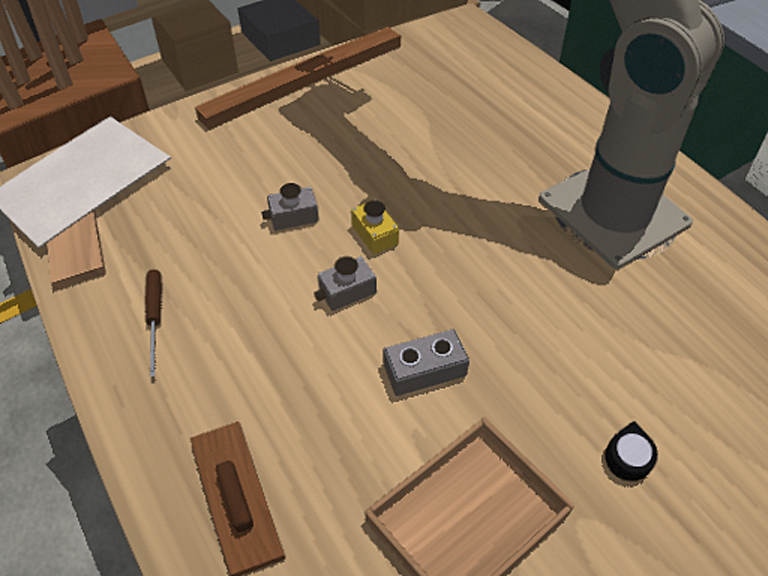

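View pics/top0.png

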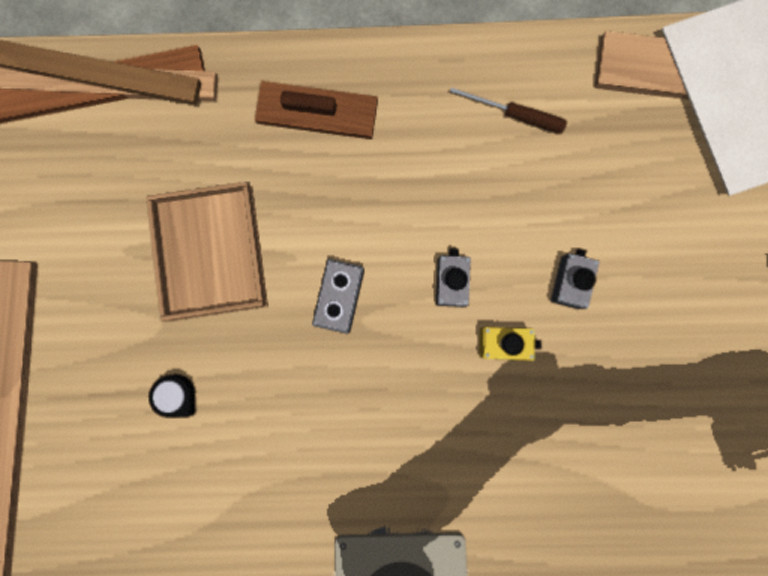

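View pics/wrist0.png

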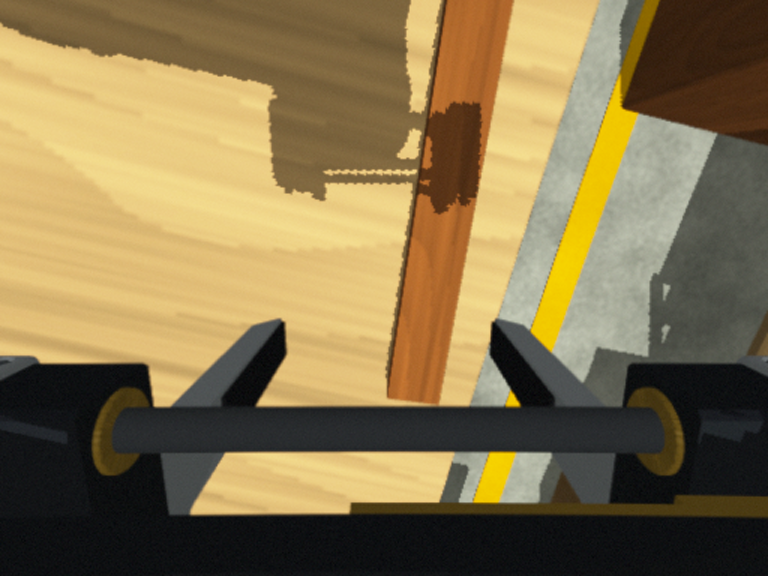

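The top view shows grey stations at (453,278) and (578,280), the yellow look-alike at (510,343), the starter at (338,295) and the tray at (207,250), all in 1.5x pixels. The scene view agrees, with the stations at (346,283) and (292,207). Next I'll measure the buttons and boxes.

Run:
```python
from h import *
P={n:vision.grab_frame(n) for n in ["scene","top"]}
def blob(p,c,r=22,t=45):
    g=p["color"].max(2); m=(g<t).astype(np.uint8)
    x0,y0=int(c[0]-r),int(c[1]-r); w=m[y0:y0+2*r,x0:x0+2*r]
    n,l,st,ce=cv2.connectedComponentsWithStats(w)
    out=[(st[i,4],(ce[i]+[x0,y0]).round(1).tolist(),st[i,:4].tolist()) for i in range(1,n) if st[i,4]>20]
    return out
for q in ["station_a_center","station_a_button"]:
  for n,p in P.items():
    for f in (vision.spot_point,vision.spot_in):
      print(q,n,f.__name__,[(np.round(d["location"],1).tolist(),round(d["conf"],2)) for d in f(q,p)])
for n,c in [("top",(303,186)),("top",(388,186)),("scene",(231,178)),("scene",(194,128))]:
    print(n,c,blob(P[n],c))
im=P["top"]["color"][150:230,280:420]; a=cv2.resize(im,None,fx=5.5,fy=5.5,interpolation=cv2.INTER_CUBIC)
cv2.imwrite("pics/topz.png",a)
a=cv2.resize(P["scene"]["color"][110:220,160:280],None,fx=5.,fy=5.,interpolation=cv2.INTER_CUBIC); cv2.imwrite("pics/scz.png",a)
a=cv2.resize(P["top"]["color"][110:220,80:190],None,fx=5.,fy=5.,interpolation=cv2.INTER_CUBIC); cv2.imwrite("pics/trz.png",a)
```

```text
station_a_center scene call [([230.9, 189.8], 0.71)]
station_a_center scene call [([231.0, 189.5], 0.84), ([284.7, 237.8], 0.39)]
station_a_center top call [([305.1, 188.9], 0.87)]
station_a_center top call [([301.2, 187.5], 0.96)]Traceback (most recent call last):
  File "<stdin>", line 12, in <module>
ValueError: it knows: starter_center, station_a_center, station_b_center, tray_in
```

Run:
```python
from h import *
P={n:vision.grab_frame(n) for n in ["scene","top"]}
def blob(p,c,r=22,t=45):
    g=p["color"].max(2); m=(g<t).astype(np.uint8)
    x0,y0=int(c[0]-r),int(c[1]-r); w=m[y0:y0+2*r,x0:x0+2*r]
    n,l,st,ce=cv2.connectedComponentsWithStats(w)
    out=[(st[i,4],(ce[i]+[x0,y0]).round(1).tolist(),st[i,:4].tolist()) for i in range(1,n) if st[i,4]>20]
    return out
for q in ["station_a_center","station_b_center","tray_in"]:
  for n,p in P.items():
      print(q,n,[(np.round(d["location"],1).tolist(),round(d["conf"],2)) for d in vision.spot_point(q,p)])
for n,c in [("top",(303,186)),("top",(388,186)),("scene",(231,178)),("scene",(194,128))]:
    print(n,c,blob(P[n],c))
im=P["top"]["color"][150:230,280:420]; a=cv2.resize(im,None,fx=5.5,fy=5.5,interpolation=cv2.INTER_CUBIC)
cv2.imwrite("pics/topz.png",a)
a=cv2.resize(P["scene"]["color"][110:220,160:280],None,fx=5.,fy=5.,interpolation=cv2.INTER_CUBIC); cv2.imwrite("pics/scz.png",a)
a=cv2.resize(P["top"]["color"][110:220,80:190],None,fx=5.,fy=5.,interpolation=cv2.INTER_CUBIC); cv2.imwrite("pics/trz.png",a)
```

```text
station_a_center scene [([231.7, 188.3], 0.64)]
station_a_center top [([304.9, 187.5], 0.59)]
station_b_center scene [([193.0, 140.6], 0.65), ([250.2, 152.0], 0.6)]
station_b_center top [([381.5, 190.5], 0.78), ([335.6, 228.6], 0.64)]
tray_in scene [([312.5, 340.1], 0.61)]
tray_in top [([142.4, 166.8], 0.76)]
top (303, 186) [(np.int32(23), [302.1, 168.0], [19, 2, 6, 5]), (np.int32(164), [303.4, 185.4], [15, 15, 15, 14])]
top (388, 186) [(np.int32(114), [372.5, 184.9], [2, 6, 11, 31]), (np.int32(170), [388.6, 185.6], [16, 15, 15, 14])]
scene (231, 178) [(np.int32(44), [230.8, 176.4], [15, 16, 14, 11])]
scene (194, 128) [(np.int32(35), [192.7, 125.6], [15, 16, 13, 10])]
```

View pics/topz.png

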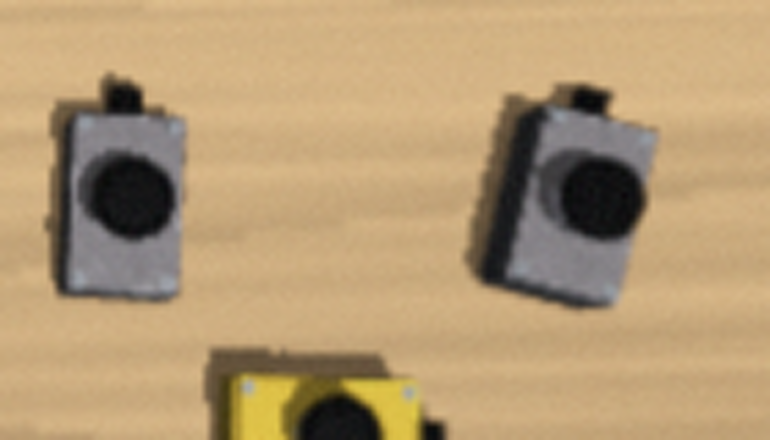

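View pics/scz.png

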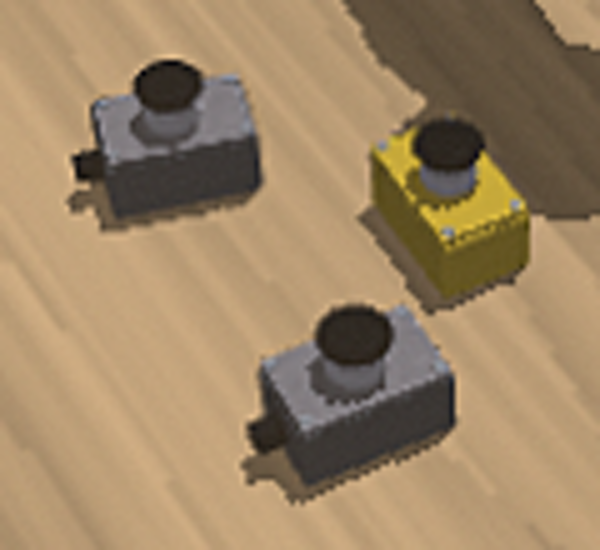

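View pics/trz.png

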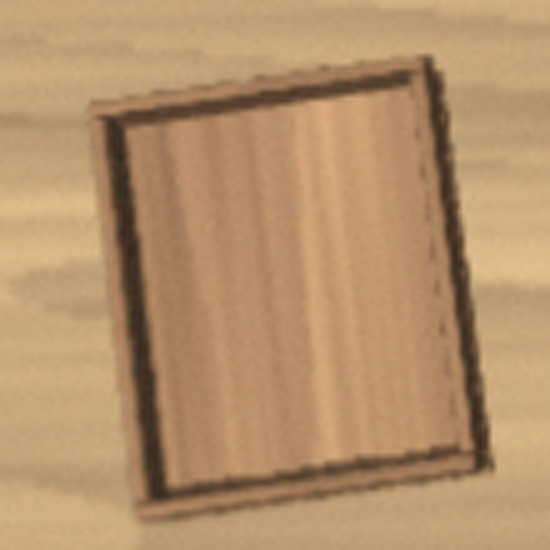

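Run:
```python
from h import *
P={n:vision.grab_frame(n) for n in ["scene","top"]}
for nm,a,b in [("s1",(304.2,185.6),(231,177.4)),("s2",(389.5,185.8),(193.6,127.6))]:
    x,e=tri([ray(P["top"],a),ray(P["scene"],b)]); print(nm,"button top",x.round(4),np.round(e,4), "top@.068",atz(P["top"],a,.068).round(4),"scene",atz(P["scene"],b,.068).round(4))
def corners(c,o,s,z):
    X=np.array([atz(P["top"],(o[0]+u/s,o[1]+v/s),z)[:2] for u,v in c]); print("ctr",X.mean(0).round(4))
    e=[X[0]-X[3],X[1]-X[2],X[0]-X[1],X[3]-X[2]]
    for k in e: print("  len",np.linalg.norm(k).round(4),"ang",np.degrees(np.arctan2(k[1],k[0])).round(1))
corners([(75,113),(187,117),(178,298),(65,292)],(280,150),5.5,.042)
corners([(545,107),(657,130),(614,305),(503,278)],(280,150),5.5,.042)
corners([(92,103),(428,57),(490,468),(140,518)],(80,110),5,.036)
# starter
from itertools import product
corners([(330,257),(363,263),(350,333),(314,326)],(0,0),1.5,.045)
print(bot.read_state()["time"])
for q in ["scene","top"]:
  print([d["location"] for d in vision.spot_point("tray_in",P[q])])
```

```text
s1 button top [ 0.5006 -0.0983  0.0609] [0.0013 0.0013] top@.068 [ 0.501  -0.0982  0.068 ] scene [ 0.5026 -0.092   0.068 ]
s2 button top [ 0.4948 -0.2942  0.0591] [0.0011 0.0011] top@.068 [ 0.4948 -0.2916  0.068 ] scene [ 0.4977 -0.2842  0.068 ]
ctr [ 0.4996 -0.0985]
  len 0.0778 ang -5.3
  len 0.0785 ang -5.2
  len 0.0483 ang 86.2
  len 0.0484 ang 85.4
ctr [ 0.494  -0.2916]
  len 0.0763 ang -16.7
  len 0.0778 ang -16.9
  len 0.0481 ang 76.3
  len 0.0477 ang 74.5
ctr [0.561  0.2983]
  len 0.2045 ang 6.9
  len 0.2039 ang 8.0
  len 0.1653 ang 96.3
  len 0.169 ang 96.5
ctr [0.4828 0.0842]
  len 0.1121 ang -14.1
  len 0.1125 ang -11.9
  len 0.0535 ang 78.0
  len 0.0579 ang 77.5
1.4
[[311.5, 340.8]]
[[140.8, 166.7]]
```

Station positions: s1 ≈ (0.500,-0.098) at yaw -5°, and s2 ≈ (0.494,-0.292) at yaw -17°. The fixed-camera heights are off by 8 mm, so I'll check with the wrist camera above s2.

Emit:
{"name": "arm_command", "arguments": {
  "rows": [
    [0, [10, -6, 0], [0, 0, 8]],
    [0, [20, -12, 0], [0, 0, 16]],
    [0, [30, -18, 0], [0, 0, 24]],
    [0, [41.2, -25, 0], [0, 0, 30.4]],
    [0, [41.2, -25, 0], [0, 0, 30.4]],
    [0, [41.2, -25, 0], [0, 0, 30.4]],
    [0, [41.2, -25, 0], [0, 0, 30.4]],
    [0, [41.2, -25, 0], [0, 0, 30.4]],
    [0, [41.2, -25, 0], [0, 0, 30.4]],
    [0, [41.2, -25, 0], [0, 0, 30.4]],
    [0, [41.2, -25, 0], [0, 0, 30.4]],
    [0, [41.2, -25, 0], [0, 0, 30.4]],
    [0, [41.2, -25, 0], [0, 0, 30.4]],
    [0, [41.2, -25, 0], [0, 0, 30.4]]
  ],
  "grip_force": 20
}}

```text
time: 2.9
ee_pos: [0.4931, -0.2938, 0.2056]
ee_rot: [[0.956, -0.292, -0.0], [-0.292, -0.956, -0.001], [-0.0, 0.001, -1.0]]
wrist_force: [-0.0, -0.1, -0.6]
opening: 0.004
```

Run:
```python
from h import *
s=bot.read_state(); print(s["time"],s["ee_pos"],s["ee_rot"].round(4) if hasattr(s["ee_rot"],'round') else s["ee_rot"],s["q"],s["opening"])
p=vision.grab_frame("wrist"); save(p,"w1.png")
np.save("w1.npy",p,allow_pickle=True)
print([(d["location"],d["conf"]) for d in vision.spot_point("station_b_center",p)])
print(proj(p,[[.4948,-.2916,.068],[.494,-.2916,.042],[.494,-.2916,.021]])*1.5)
```

```text
2.9 [ 0.49313101 -0.29384964  0.20561227] [[ 9.563e-01 -2.925e-01 -4.000e-04]
 [-2.925e-01 -9.563e-01 -7.000e-04]
 [-2.000e-04  8.000e-04 -1.000e+00]] [ 0.37106888  0.5234014   0.17864981  1.73841724 -0.11353748  0.88983518
 -1.26972862] 0.003944080807626094
[([257.3, 173.8], 0.68)]
[[385.42025565 273.57837499]
 [385.78631836 268.14567432]
 [385.83432634 263.62421433]]
```

View pics/w1.png

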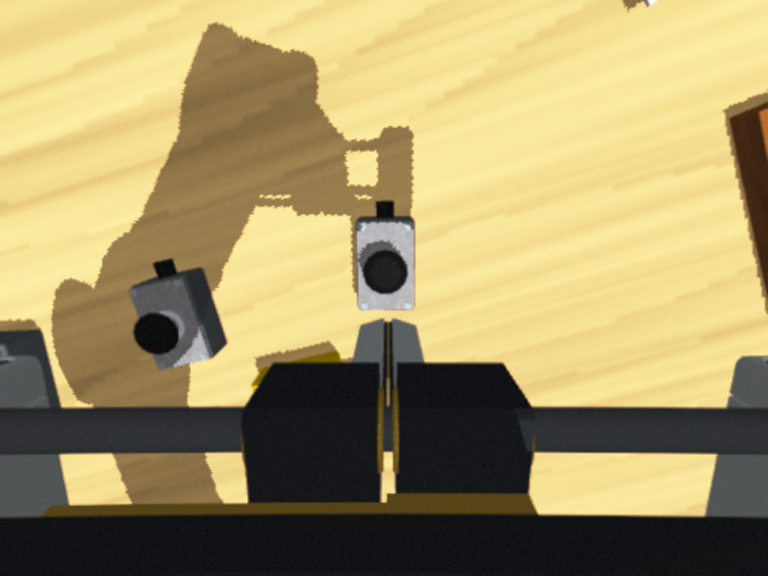

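The button shows at (385,271), against a prediction of (385,274), so the station 2 measurement is good. Pressing it now.

Emit:
{"name": "arm_command", "arguments": {
  "rows": [
    [0, [0.15, -0.25, 5], [0, 0, 0]],
    [0, [0.15, -0.25, 9], [0, 0, 0]],
    [0, [0.15, -0.25, 12], [0, 0, 0]],
    [0, [0.15, -0.25, 13], [0, 0, 0]],
    [0, [0.15, -0.25, 13.7], [0, 0, 0]],
    [0, [0.15, -0.25, 14.2], [0, 0, 0]],
    [0, [0.15, -0.25, 14.6], [0, 0, 0]],
    [0, [0.15, -0.25, 14.9], [0, 0, 0]],
    [0, [0.15, -0.25, 15.0], [0, 0, 0]],
    [0, [0.15, -0.25, 15.0], [0, 0, 0]]
  ]
}}

```text
time: 4.0
ee_pos: [0.4967, -0.2909, 0.0563]
ee_rot: [[0.957, -0.29, 0.001], [-0.29, -0.957, -0.001], [0.001, 0.001, -1.0]]
wrist_force: [-2.8, -0.1, 5.6]
opening: 0.003
```

Emit:
{"name": "arm_command", "arguments": {
  "rows": [
    [0, [0, 0, 0.1], [0, 0, 0]],
    [0, [0, 0, 0.2], [0, 0, 0]],
    [0, [0, 0, 0.2], [0, 0, 0]]
  ]
}}

```text
time: 4.3
ee_pos: [0.4968, -0.2909, 0.0561]
ee_rot: [[0.957, -0.29, 0.001], [-0.29, -0.957, -0.001], [0.002, 0.0, -1.0]]
wrist_force: [-6.1, 2.3, 19.4]
opening: 0.002
```

The button hit its stop at z=0.056 with 19 N. Letting go and lifting.

Emit:
{"name": "arm_command", "arguments": {
  "rows": [
    [0, [0, 0, -0.3], [0, 0, 0]],
    [0, [0, 0, -1], [0, 0, 0]],
    [0, [0, 0, -4], [0, 0, 0]],
    [0, [0, 0, -9], [0, 0, 0]],
    [0, [0, 0, -13], [0, 0, 0]],
    [0, [0, 0, -15.2], [0, 0, 0]],
    [0, [0, 0, -15.2], [0, 0, 0]],
    [0, [0, 0, -15.2], [0, 0, 0]]
  ]
}}

```text
time: 5.1
ee_pos: [0.4969, -0.29, 0.2056]
ee_rot: [[0.957, -0.289, 0.001], [-0.289, -0.957, -0.0], [0.001, -0.0, -1.0]]
wrist_force: [0.2, 0.4, 1.0]
opening: 0.004
```

Run:
```python
from h import *
s=bot.read_state(); print(s["time"],s["ee_pos"])
p=vision.grab_frame("wrist"); save(p,"w2.png")
t=vision.grab_frame("scene"); cv2.imwrite("pics/sc2.png",cv2.resize(t["color"][100:220,150:290],None,fx=5,fy=5,interpolation=cv2.INTER_CUBIC))
for n,u in [("s2",None),("s1",(156/1.5,334/1.5))]:
    pass
t0=vision.grab_frame("top")
c=np.load("w1.npy",allow_pickle=True).item()
print(tri([ray(t0,(304.2,185.6)),ray(c,(156/1.5,334/1.5))]), tri([ray(t0,(389.5,185.8)),ray(c,(385/1.5,271/1.5))]))
print(atz(c,(156/1.5,334/1.5),.068))
print("s1 pred",proj(p,[[.501,-.0982,.068]])*1.5, "s2 up/down",proj(p,[[.496,-.2916,.068],[.496,-.2916,.056]])*1.5)
print("scene s2 up/down",(proj(t,[[.496,-.2916,.068],[.496,-.2916,.056]])-[150,100])*5)
```

```text
5.1 [ 0.4969157  -0.29001946  0.20562344]
(array([ 0.5009633 , -0.0984955 ,  0.06590634]), [np.float64(0.00019297479720349958), np.float64(0.0001929747972033908)]) (array([ 0.49569676, -0.29211834,  0.06532705]), [np.float64(0.0007603574726848561), np.float64(0.0007603574726848695)])
[ 0.50115898 -0.0999633   0.068     ]
s1 pred [[160.34261179 337.1390825 ]] s2 up/down [[391.17366745 275.51818024]
 [391.02972218 272.43776566]]
scene s2 up/down [[214.26600289 128.23688572]
 [216.73563034 145.78104388]]
```

View pics/w2.png

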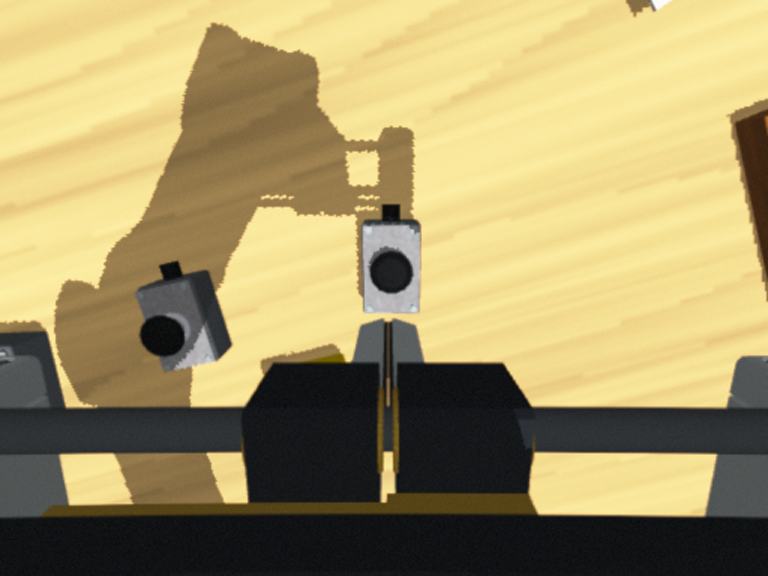

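View pics/sc2.png

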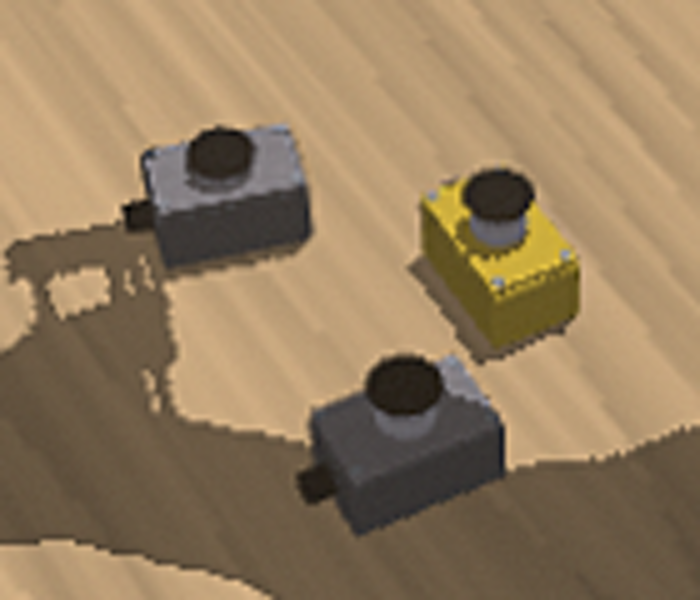

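Station 2's button stayed down: its stem is now short, with the disc low at (220,155), while station 1's and the yellow one are tall. Station 2 is the good one. Next I'll press station 1 at (0.501,-0.0985).

Emit:
{"name": "arm_command", "arguments": {
  "rows": [
    [0, [-1.3, -4.6, 0], [0, 0, -4]],
    [0, [-2.6, -9.2, 0], [0, 0, -8]],
    [0, [-3.9, -13.8, 0], [0, 0, -11.6]],
    [0, [-5.1, -18.5, 0], [0, 0, -11.6]],
    [0, [-5.1, -18.5, 4], [0, 0, -11.6]],
    [0, [-5.1, -18.5, 8], [0, 0, -11.6]],
    [0, [-5.1, -18.5, 11], [0, 0, -11.6]],
    [0, [-5.1, -18.5, 13], [0, 0, -11.6]],
    [0, [-5.1, -18.5, 13.7], [0, 0, -11.6]],
    [0, [-5.1, -18.5, 14.2], [0, 0, -11.6]],
    [0, [-5.1, -18.5, 14.7], [0, 0, -11.6]],
    [0, [-5.1, -18.5, 15.0], [0, 0, -11.6]],
    [0, [-5.1, -18.5, 15.2], [0, 0, -11.6]],
    [0, [-5.1, -18.5, 15.2], [0, 0, -11.6]],
    [0, [-5.1, -18.5, 15.2], [0, 0, -11.6]]
  ]
}}

```text
time: 6.75
ee_pos: [0.5008, -0.0984, 0.0559]
ee_rot: [[0.996, -0.092, 0.0], [-0.092, -0.996, 0.0], [0.0, -0.0, -1.0]]
wrist_force: [-7.0, 1.5, 21.4]
opening: 0.01
```

Station 1's button is at its stop (z=0.056, 21 N). Releasing.

Emit:
{"name": "arm_command", "arguments": {
  "rows": [
    [0, [0, 0, -0.3], [0, 0, 0]],
    [0, [0, 0, -1], [0, 0, 0]],
    [0, [0, 0, -4], [0, 0, 0]],
    [0.5, [0, 0, -9], [0, 0, 0]],
    [1, [0, 0, -13], [0, 0, 0]],
    [1, [0, 0, -15], [0, 0, 0]],
    [1, [0, 0, -15], [0, 0, 0]],
    [1, [0, 0, -15], [0, 0, 0]]
  ]
}}

```text
time: 7.55
ee_pos: [0.502, -0.0985, 0.204]
ee_rot: [[0.996, -0.091, 0.002], [-0.091, -0.996, -0.0], [0.002, 0.0, -1.0]]
wrist_force: [-1.2, -0.3, -0.2]
opening: 0.391
```

Run:
```python
from h import *
s=bot.read_state(); print(s["time"],s["ee_pos"],s["q"],s["opening"])
p=vision.grab_frame("wrist"); save(p,"w3.png"); np.save("w3.npy",p,allow_pickle=True)
t=vision.grab_frame("scene"); cv2.imwrite("pics/sc3.png",cv2.resize(t["color"][100:220,150:290],None,fx=5,fy=5,interpolation=cv2.INTER_CUBIC))
print("s1 up/down",proj(p,[[.501,-.0985,.068],[.501,-.0985,.056]])*1.5)
```

```text
7.55 [ 0.50196597 -0.0984534   0.20398694] [ 0.05336029  0.43407471  0.12096268  1.90543309 -0.07069483  0.80372582
 -1.44986343] 0.3913268842552002
s1 up/down [[389.05481585 277.12182742]
 [388.98359425 273.98766798]]
```

View pics/w3.png

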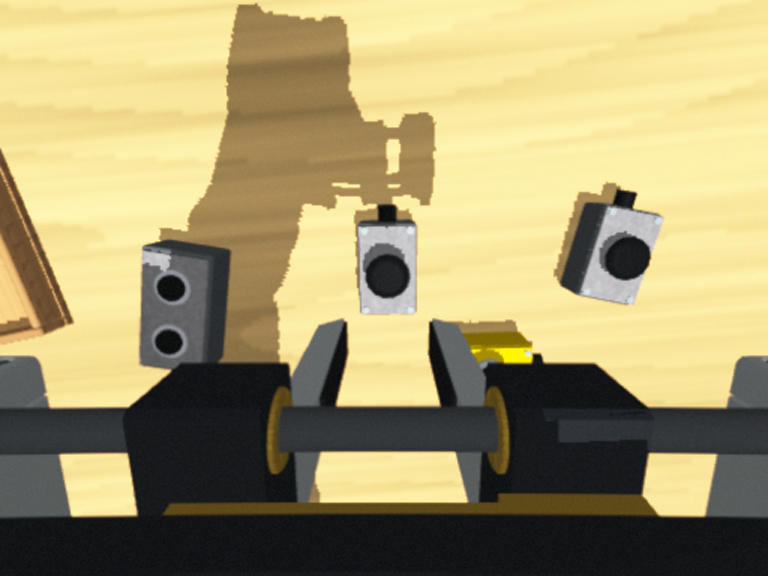

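View pics/sc3.png

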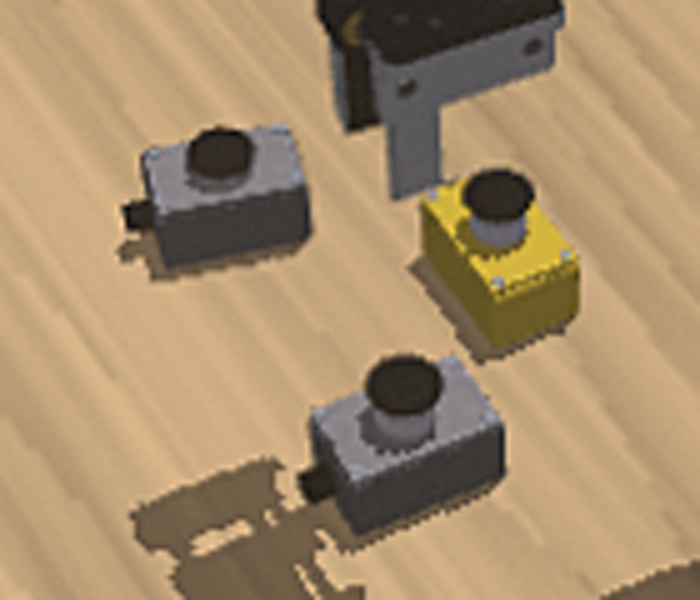

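Station 1's button is back up: tall stem, disc at (404,382) as before. It is the faulty one. Descending to grasp it across its width.

Emit:
{"name": "arm_command", "arguments": {
  "rows": [
    [1, [0, 0, 2], [0, 0, 0]],
    [1, [0, 0, 4], [0, 0, 0]],
    [1, [0, 0, 6], [0, 0, 0]],
    [1, [0, 0, 8], [0, 0, 0]],
    [1, [0, 0, 9], [0, 0, 0]],
    [1, [0, 0, 9], [0, 0, 0]],
    [1, [0, 0, 9], [0, 0, 0]],
    [1, [0, 0, 9], [0, 0, 0]]
  ]
}}

```text
time: 8.45
ee_pos: [0.5019, -0.0986, 0.1141]
ee_rot: [[0.996, -0.091, 0.001], [-0.091, -0.996, -0.0], [0.001, 0.0, -1.0]]
wrist_force: [0.0, 0.5, 0.0]
opening: 0.998
```

Emit:
{"name": "arm_command", "arguments": {
  "rows": [
    [1, [0, 0, 4], [0, 0, 0]],
    [1, [0, 0, 7], [0, 0, 0]],
    [1, [0, 0, 9], [0, 0, 0]],
    [1, [0, 0, 10.2], [0, 0, 0]],
    [1, [0, 0, 10.6], [0, 0, 0]],
    [1, [0, 0, 10.6], [0, 0, 0]],
    [0.4, [0, 0, 10.6], [0, 0, 0]],
    [0.4, [0, 0, 10.6], [0, 0, 0]],
    [0.4, [0, 0, 10.6], [0, 0, 0]],
    [0.4, [0, 0, 10.6], [0, 0, 0]],
    [0.4, [0, 0, 10.6], [0, 0, 0]],
    [0.4, [0, 0, 10.6], [0, 0, 0]],
    [0.4, [0, 0, 10.6], [0, 0, 0]],
    [0.4, [0, 0, 10.6], [0, 0, 0]]
  ],
  "grip_force": 25
}}

```text
time: 9.85
ee_pos: [0.5014, -0.0983, 0.0076]
ee_rot: [[0.996, -0.091, 0.0], [-0.091, -0.996, 0.0], [0.0, -0.0, -1.0]]
wrist_force: [-0.4, 0.4, 2.3]
opening: 0.526
```

Gripped: 0.526 of the opening is 49 mm, matching the box width. Lifting, then moving over the tray.

Emit:
{"name": "arm_command", "arguments": {
  "rows": [
    [0, [0, 0, 0], [0, 0, 0]],
    [0, [0, 0, -1], [0, 0, 0]],
    [0, [0, 0, -3], [0, 0, 0]],
    [0, [0, 0, -6], [0, 0, 0]],
    [0, [0, 0, -10], [0, 0, 0]],
    [0, [0, 0, -13], [0, 0, 0]],
    [0, [0.2, -3, -15], [0, 0, -2]],
    [0, [0.4, -7, -15], [0, 0, -4]],
    [0, [0.6, -11, -15], [0, 0, -6]],
    [0, [0.8, -15, -15], [0, 0, -8]],
    [0, [1, -19, -15], [0, 0, -10]],
    [0, [1.2, -23, -15], [0, 0, -12]],
    [0, [1.5, -27, -15], [0, 0, -12.6]],
    [0, [1.8, -31, -15], [0, 0, -12.6]],
    [0, [2, -35, -15], [0, 0, -12.6]],
    [0, [2.3, -38, -15], [0, 0, -12.6]],
    [0, [2.3, -40.1, -15], [0, 0, -12.6]],
    [0, [2.3, -40.1, -15], [0, 0, -12.6]],
    [0, [2.3, -40.1, -15], [0, 0, -12.6]]
  ],
  "grip_force": 25
}}

```text
time: 11.75
ee_pos: [0.5599, 0.2981, 0.157]
ee_rot: [[0.992, 0.129, -0.002], [0.129, -0.992, -0.002], [-0.002, 0.002, -1.0]]
wrist_force: [-0.2, 0.1, -3.8]
opening: 0.53
```

Run:
```python
from h import *
s=bot.read_state(); print(s["time"],s["ee_pos"],s["q"],s["opening"])
p=vision.grab_frame("wrist"); 
t=vision.grab_frame("scene"); save(t,"sc4.png")
a=np.radians(7.4);R=np.array([[np.cos(a),-np.sin(a)],[np.sin(a),np.cos(a)]]);c=np.array([.561,.2983])
X=[np.r_[c+R@[sx*.095,sy*.075],.036] for sx,sy in [(1,1),(1,-1),(-1,-1),(-1,1)]]
for im,n in [(p,"w4.png"),(t,"sc4.png")]:
    q=dict(im);q["color"]=cv2.polylines(im["color"].copy(),[proj(im,X).round().astype(int)],True,(0,0,255),1); save(q,n)
```

```text
11.75 [0.55988772 0.29807482 0.15700888] [-0.57944085  0.65955783  0.07578495  1.61310031 -0.05955218  0.87338191
 -1.92266669] 0.5298095979050652
```

View pics/w4.png

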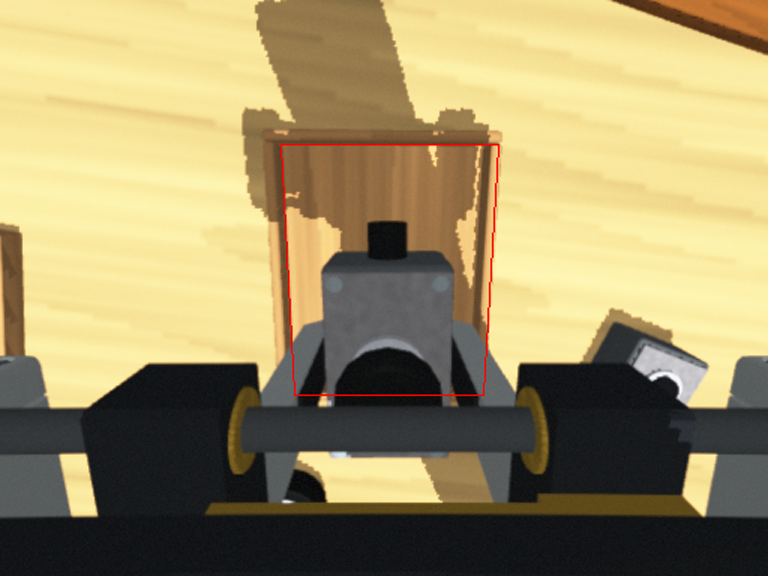

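View pics/sc4.png

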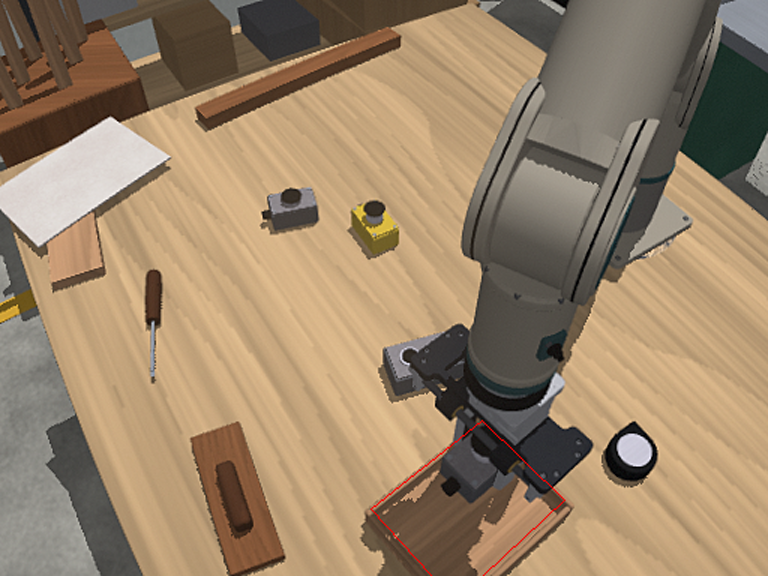

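Run:
```python
from h import *
p=vision.grab_frame("wrist")
A=atz(p,(265/1.5,131/1.5),.036);B=atz(p,(501/1.5,131/1.5),.036)
print(A,B,np.linalg.norm(A-B)); d=(A-B)[:2]; print(np.degrees(np.arctan2(-d[0],d[1])))
u=d/np.linalg.norm(d); print(((A+B)/2)[:2]-.103*np.array([u[1],-u[0]]))
cv2.imwrite("pics/w5.png",cv2.resize(p["color"][70:270,150:360],None,fx=2.9,fy=2.9,interpolation=cv2.INTER_CUBIC))
```

```text
[0.65335933 0.39380485 0.036     ] [0.67398323 0.23363677 0.036     ] 0.161490434351684
7.337267991691397
[0.56151469 0.3005667 ]
```

View pics/w5.png

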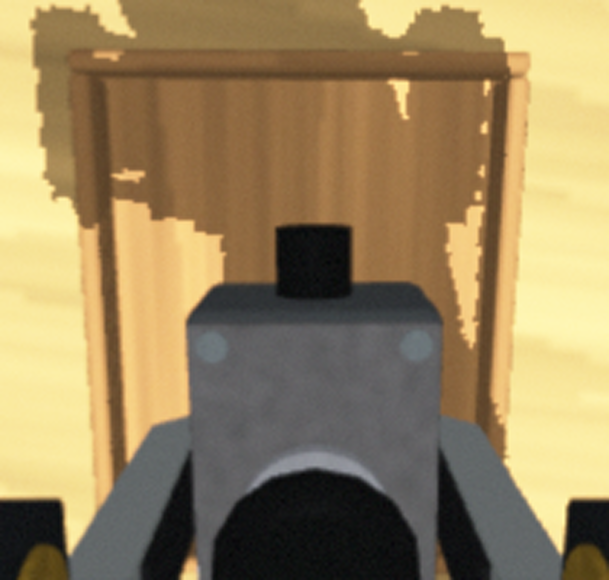

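The wrist view gives the tray centre as (0.5615,0.3006) at yaw 7.3°, which agrees with the top view. Lowering the station.

Emit:
{"name": "arm_command", "arguments": {
  "rows": [
    [0, [0.2, -0.2, 4], [0, 0, 0]],
    [0, [0.2, -0.2, 8], [0, 0, 0]],
    [0, [0.2, -0.2, 11], [0, 0, 0]],
    [0, [0.2, -0.2, 12.5], [0, 0, 0]],
    [0, [0.2, -0.2, 13.3], [0, 0, 0]],
    [0, [0.2, -0.2, 13.8], [0, 0, 0]],
    [0, [0.2, -0.2, 14.0], [0, 0, 0]],
    [0, [0.2, -0.2, 14.1], [0, 0, 0]],
    [0, [0.2, -0.2, 14.1], [0, 0, 0]]
  ]
}}

```text
time: 12.8
ee_pos: [0.5631, 0.3014, 0.0174]
ee_rot: [[0.992, 0.128, 0.001], [0.128, -0.992, 0.001], [0.002, -0.001, -1.0]]
wrist_force: [-0.8, 0.6, -3.1]
opening: 0.531
```

Emit:
{"name": "arm_command", "arguments": {
  "rows": [
    [0, [0, 0, 0.1], [0, 0, 0]],
    [0, [0, 0, 0.2], [0, 0, 0]],
    [0, [0, 0, 0.2], [0, 0, 0]]
  ]
}}

```text
time: 13.1
ee_pos: [0.563, 0.3013, 0.0156]
ee_rot: [[0.992, 0.128, 0.001], [0.128, -0.992, 0.001], [0.001, -0.0, -1.0]]
wrist_force: [-0.8, -1.2, 4.8]
opening: 0.53
```

The force flipped to +4.8 N, so it's on the floor. Opening partly, then retreating.

Emit:
{"name": "arm_command", "arguments": {
  "rows": [
    [0.75, [0, 0, 0], [0, 0, 0]],
    [0.75, [0, 0, 0], [0, 0, 0]],
    [0.75, [0, 0, 0], [0, 0, 0]],
    [0.75, [0, 0, 0], [0, 0, 0]],
    [0.75, [0, 0, -1], [0, 0, 0]],
    [0.75, [0, 0, -4], [0, 0, 0]],
    [0.75, [0, 0, -8], [0, 0, 0]],
    [0.75, [0, 0, -13], [0, 0, 0]],
    [0.75, [0, 0, -18], [0, 0, 0]],
    [0.75, [-2, 5, -22], [0, 0, 0]],
    [0.75, [-6, 10, -22], [0, 0, 0]],
    [0.75, [-10, 14, -22], [0, 0, 0]],
    [0.75, [-10, 14, -22], [0, 0, 0]],
    [0.75, [-10, 14, -22], [0, 0, 0]]
  ]
}}

```text
time: 14.5
ee_pos: [0.4789, 0.1446, 0.2358]
ee_rot: [[0.992, 0.123, -0.001], [0.123, -0.992, -0.002], [-0.001, 0.002, -1.0]]
wrist_force: [-0.5, 0.5, 0.4]
opening: 0.749
```

Run:
```python
from h import *
s=bot.read_state(); print(s["time"],s["ee_pos"],s["opening"])
save(vision.grab_frame("scene"),"sc6.png"); save(vision.grab_frame("top"),"top6.png")
```

```text
14.5 [0.47889614 0.14461388 0.2358052 ] 0.7488221565131942
```

View pics/sc6.png

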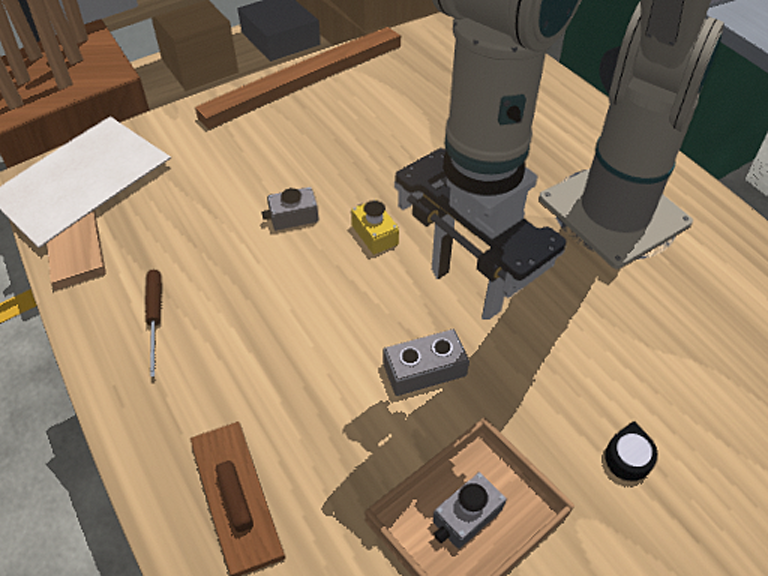

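View pics/top6.png

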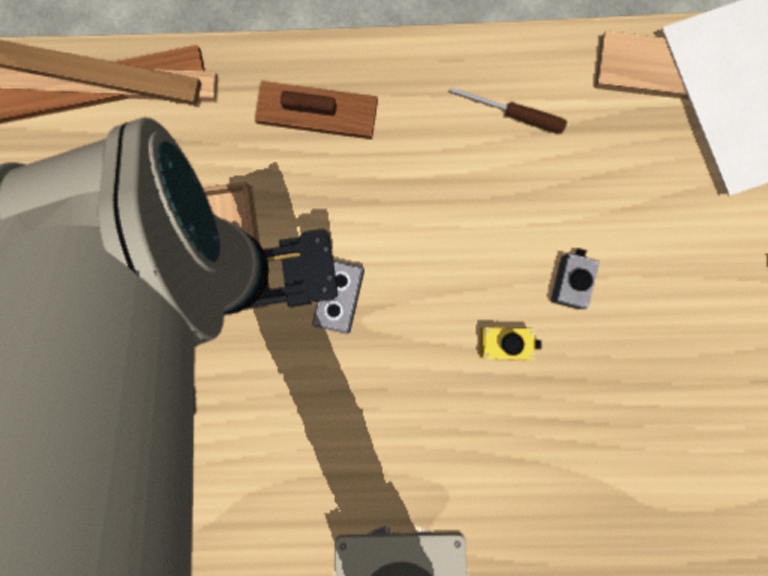

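The rejected station stands upright in the tray at (470,508) with its button up. The good one is at (292,207) with its button down. The starter and the yellow look-alike haven't moved. Handing in.

```bash
python3 -c "
from station import bot
print(bot.job_done())"
```

```text
the job is handed in; nothing more can be done
None
```

I pressed both buttons against their stops, with about 20 N at the wrist each time, then let go. The station at about (0.50, -0.29) stayed down, so I left it standing where it was. The one at about (0.50, -0.10) sprang back, so I gripped it across its width and set it down near the middle of the tray.

- **Final pictures:** The rejected station stands upright on the tray floor with its button up. The good station is in place with its button down. The starter box and the yellow look-alike look unmoved, and the gripper is clear of everything. The clock read about 14.5 s.
- **Disagreements:** Triangulating from the two fixed cameras put the button tops 7–9 mm too low. The wrist camera was within about 3 mm, and the presses, which stopped at z = 0.056 m, matched the given heights. I used the wrist camera and top view for positions.
- **Not checked:** The arm hid the tray in the last top view, so the final placing was checked only in the scene view and by the contact force when I set it down.

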